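# Unpin the roller jig and park its pin

## Robot

A 6-joint arm with a two-finger parallel gripper is mounted at the origin on a cart in front of the work surface, level with it; the furniture and walls round the work are solid. World frame = base frame: x ahead of the robot, y to its left, z up, the work surface at z = 0. Lengths are in m, angles in rad, forces in N, time in s.
With the tool pointing down it reaches from about 0.35 to 0.975 m from the base axis. Payload 4.9 kg.
Tool frame: the origin (TCP) lies at the very end of the fingers, on their centre line; the grasp point (between the pads) lies 19 mm behind it (ctrl.tcp_to_grasp is the z of the grasp point in the tool frame, in m); z points along the fingers, y is the line along which they close (so a half turn about z gives the same grasp; the last joint's range is limited). The gripper opens to 85 mm and grips with 20 to 120 N. Pads are 22 mm wide; open, the fingers measure 114 mm over their backs; the gripper's body (76 mm by 85 mm) begins 54 mm behind the grasp point. The pads swing forward as they close: fully open they stand 13 mm farther back than shut.
Start: joints at [-1.29, 0.053, 1.613, -0, 1.476, -0.119], TCP at [0.243, -0.576, 0.231] pointing down, gripper open.
Joint ranges: [-3.01, 3.01], [-1.01, 2.22], [0.06, 2.58], [-1.02, 4.17], [0.09, 2.62], [-3.14, 3.14]. Speed limits (rad/s): [2.57, 2.57, 3.14, 3.14, 3.14, 3.14].

## Interface

Orientations are given as a rotation vector (axis times angle).
In Python, from station import ctrl, eyes, job, nets gives the robot as it stands. The module is installed in compiled form; this text tells all that it offers.
- The arm moves only by the tool jog_arm, never from a script. Its argument "commands" is one flat list of numbers, 7 for each row, row after row: the shift along the tool's x, y, z each as a share of 0.06 m, from -1 to 1, then the turn, a rotation vector about the tool's x, y, z each as a share of 0.1 rad, from -1 to 1, then the finger opening in mm, from 0 to 85.4. In form: [x, y, z, ax, ay, az, grip, x, y, z, ax, ay, az, grip, ...]. A call has 1 to 20 rows; each row shifts and turns the commanded pose from where the row before left it, along the tool's axes as they then stand; what a row does not reach is not made up. A row lasts 1/8 s, in which the tool goes at most 62.5 mm and 10.7 degrees, less where a joint would pass 70% of its speed; a pose out of reach is approached as far as the arm can. A call with a number of a shift or a turn outside -1 to 1 is refused whole. A call with a gripper value outside its range is refused whole. The fingers move at their own pace and stop on an object; "newtons" is the grip in N (left out, the last holds). Time passes only in rows, so rows that do not move let the fingers close. It gives the time, the measured TCP pose, the force, the opening and the grip force at its end, in the units of the state.
- ctrl.get_obs(): the state, without advancing time (a new reading comes with each control period).
- eyes.get_image(name): name is "scene" or "top" or "wrist"; returns a dict with "image" (384x512x3 uint8, red, green, blue), "z_map" (384x512 float32, m along the optical axis (not along the pixel's ray), 0 where there is no reading), "K" (3x3 intrinsics, pixels), "cam_to_world" (4x4, takes a point from camera to world coordinates). Camera axes: x right, y up, looking along -z (the intrinsics and any distortion apply to the point x, -y, -z); pixel columns grow to the right and rows downward; lengths in m; the calibration is good to about 2 mm. The wrist camera is an equidistant fisheye: a pixel r from the principal point sees the ray r / f radians off the axis. A picture is of the moment at which its call begins.
- job.finish_job(): hands the job in; it is judged then, once.
Trained networks look in the newest picture that a camera, given by its name, has taken for a name from the list of things; names that differ only in an ending like _2 or _b are one class to them, and where a whole thing is asked for, a point or a joint stands for the part that bears it (a point fixed in the world has none). Each returns a list of dicts, best first, with "p" (0 to 1); they miss things now and then, are a little off and sometimes report something else, mostly with a low value. They report only what shows in the picture. A call takes as long as a camera call. They do not tell look-alikes from the thing itself.
- nets.silhouettes(camera, name): "mask" (384x512 bool, what is visible of it) and "bbox" ([left, top, right, bottom] in pixels, round what is visible of it).
The state is a dict: "t": time; "q": joint angles; "dq": joint speeds; "effort": joint torques, N m; "tool_pos": TCP position; "tool_rot": TCP orientation; "contact_force": force on the tool from outside, world axes, zero at the start; "wrist_torque": the same for the moment, N m; "opening": finger opening in m; "grip_force": force on a finger pad.
Only numpy, scipy, OpenCV 4.12 (cv2) and the standard library are available. Lean on these libraries where they do the work, as an engineer would, in place of code of your own. Each camera call takes 0.05 s, during which the arm holds its last target. There are 200 camera calls.

## Task

Unlock the roller jig: draw the orange T-handled pin straight up out of the post, hang it in the notch in the edge of the yellow plate, shank pushed right back to the notch's end, collar down on the plate and pin let go, and only then swing the red strap well open (about a quarter turn). Leave the roller in its cradle and do not shove the other things about.

Things in the scene. Friction and masses are not known exactly. Their poses are not given: they have to be found in the camera images.
- jig: Fixed roller jig: grey base 150 x 150 x 12 mm, origin at its underside's centre, z up. A printer roller lies along its y in white forks. At (-50, 0) a square aluminium post (34 mm, top z = 68) with an upright 14 mm through bore; at (50, 0) the strap's hinge post. The red strap lies over both at z = 70 to 80.
- strap (a joint): Swing angle of the red strap, rad: 0 = closed over the roller (strap points along the jig's -x), grows to 1.6 as its ball end swings towards the jig's +y. While the pin is in, it cannot swing. It stays where it is left (light friction).
- strap_hinge (a point): Point on the strap's upright hinge axis, at the strap's mid thickness, 75 mm above the bench; it does not move.
- strap_ball (a point): Centre of the black ball, 28 mm across, on the free end of the strap, 145 mm from the hinge axis (45 mm beyond the pin) and 75 mm above the bench. To be pushed sideways.
- pin: Loose steel locking pin with orange T-handle, 112 mm long. Origin: centre of the collar's underside; z up along the pin. Shank below 12 mm across, 64 long, tapered foot; collar 28 across, 6 thick; above it a 10 mm stem and the grip bar. At first the collar sits on the strap (80 mm above the bench), shank down through strap and post, turned up to 0.6 rad either way.
- pin_bar (a point): Centre of the pin's orange grip bar, 40 mm above the collar's underside; the bar is 60 mm long along the pin's x, 14 mm wide (y), 16 mm high.
- pin_tip (a point): Foot of the pin's shank, 64 mm below the collar's underside.
- pin_rest: Fixed dark bracket (foot 80 x 120 x 10 mm, origin at its underside's centre) under a level yellow plate 180 x 50 x 8 mm (y, x, z), top 110 mm above the bench. In the plate's -x edge is one notch, 16 mm wide, 30 deep, mouth flared at 45 degrees to 28. The plate's setting along y is not reported: the notch's middle lies within 30 mm of the bracket's middle; find it by touch or sight.
- rest_edge (a point): On the line of the plate's front edge, at the bracket's middle, at the height of the plate's top (110 mm). x points into the plate (into the notch), y along the edge, z up. Pin parked: its origin at about x = +24, z = 0 mm, y = where the notch is.
- roller: Printer feed roller 157 mm long, 25 mm across its black rubbers, loose in the forks of the jig, axis 54 mm above the bench. To be left there.
- tin: Small round grease tin, 59 mm across, 36 mm high, a bystander beyond the pin rest.
- tape: Roll of black tape, 62 mm across, 19 mm high, a bystander beyond the pin rest.
- torch: Small torch lying down, 118 mm long, a bystander behind jig and rest.
- marker: Marker lying on the bench near its front edge, 138 mm long, a bystander.
Things that resemble listed ones, but are neither listed nor needed, are in the scene too. Of the things like the pin, leave any that is green; of the rest the smaller one is meant.

How it is judged:
By the outcome, as a careful person would: the job done as asked, in the order asked, and still so for the second after the job is handed in, with the robot touching nothing.
It also fails if it takes over 64 s, if anything falls off the work surface, if the arm or the gripper's body presses on something with over 40 N, if the wrist force passes 120 N, or if a joint passes its speed limit or range.

## Working session

There is one attempt and no reset: what is moved stays moved. The work goes in short steps, Python scripts to look and compute and a tool call to move; the robot and the scene stay as the last step left them, time stands still between calls to the robot, and variables do not carry over. Pictures are saved under pics/ and viewed, at most 10 in all, crops included, and the job is handed in when it is done.

Besides the shell and the picture viewer there is one more tool, called as name(argument=value, ...) on one line, values as JSON. jog_arm: Moves the arm, as the interface text tells. Shift numbers are shares of 0.06 m and turn numbers shares of 0.1 rad, none past 1 either way. Its arguments: {"type":"object","properties":{"commands":{"type":"array","items":{"type":"number"}},"newtons":{"type":"number"}},"required":["commands"]}

```bash
mkdir -p pics
cat > h.py <<'E'
import numpy as np,cv2
from station import ctrl,eyes,job,nets
def world(c,z=None):
    K=c["K"];Z=c["z_map"] if z is None else z
    v,u=np.mgrid[:384,:512]
    P=np.stack([(u-K[0,2])/K[0,0]*Z,-(v-K[1,2])/K[1,1]*Z,-Z,np.ones_like(Z)],-1)
    return (P@c["cam_to_world"].T)[...,:3]
def save(im,n): cv2.imwrite("pics/"+n+".png",im[...,::-1])
E
python3 - <<'E'
from h import *
a=eyes.get_image("scene");
for n in["pin","pin_rest","jig","strap"]:
    for d in nets.silhouettes("scene",n): print("scene",n,d["p"],d["bbox"],np.round(np.median(world(a)[d["mask"]],0),3))
b=eyes.get_image("top")
for n in["pin","pin_rest","jig","strap","roller","tin","tape","torch","marker"]:
    for d in nets.silhouettes("top",n): print("top",n,d["p"],d["bbox"],np.round(np.median(world(b)[d["mask"]],0),3))
save(a["image"],"s0");save(b["image"],"t0")
print(a["K"],a["cam_to_world"],b["K"],b["cam_to_world"],ctrl.get_obs(),ctrl.tcp_to_grasp)
E
```

```text
scene pin 0.62 [300.4, 245.1, 330.6, 289.5] [ 0.466 -0.67   0.129]
scene pin_rest 0.7 [232.7, 220.0, 274.9, 265.9] [ 0.494 -0.439  0.011]
scene jig 0.78 [192.2, 205.1, 241.4, 230.7] [ 0.477 -0.233  0.012]
top pin 0.75 [374.7, 211.4, 405.4, 230.6] [ 0.478 -0.66   0.15 ]
top pin 0.62 [127.7, 112.7, 150.9, 129.2] [0.759 0.002 0.109]
top pin 0.47 [203.3, 211.1, 213.2, 236.7] [ 0.478 -0.188  0.126]
top pin_rest 0.62 [278.0, 196.1, 297.4, 237.2] [ 0.488 -0.39   0.009]
top jig 0.9 [186.5, 177.1, 240.9, 246.9] [ 0.525 -0.194  0.013]
top strap 0.79 [204.1, 181.7, 213.1, 245.6] [ 0.533 -0.187  0.081]
top roller 0.47 [187.6, 201.7, 236.7, 213.0] [ 0.527 -0.162  0.063]
top tin 0.6 [324.6, 222.2, 344.3, 242.2] [ 0.441 -0.543  0.034]
top tape 0.74 [319.5, 183.0, 339.9, 201.2] [ 0.56  -0.531  0.018]
top tape 0.31 [188.9, 204.4, 237.4, 209.0] [ 0.527 -0.206  0.063]
top torch 0.75 [257.5, 130.1, 266.6, 174.9] [ 0.684 -0.335  0.02 ]
top marker 0.52 [154.5, 249.2, 197.8, 262.0] [ 0.384 -0.076  0.013]
[[369.8098778    0.         253.3008253 ]
 [  0.         369.8098778  196.75509555]
 [  0.           0.
[... 540 characters left out ...]
        1.        ]] {'t': 0.75, 'q': array([-1.28999066e+00,  5.26456661e-02,  1.61286454e+00, -7.11224347e-06,
        1.47599084e+00, -1.19013056e-01]), 'dq': array([ 0.00065997,  0.0006178 , -0.00110732,  0.0004164 , -0.00217491,
       -0.0020368 ]), 'effort': array([-2.45658930e-04, -3.93603623e+01, -3.70413780e+01, -5.99644136e-05,
        2.54976621e-04, -5.69921752e-06]), 'tool_pos': array([ 0.24327289, -0.57571016,  0.2313585 ]), 'tool_rot': array([3.07893627e+00, 6.23841819e-01, 5.42013381e-07]), 'contact_force': array([-0.12147348,  0.23045992, -0.42351536]), 'wrist_torque': array([-0.00909686, -0.01174781,  0.02923331]), 'grip_force': 0.0, 'opening': 0.08509040356554771} -0.0187
```

View pics/s0.png

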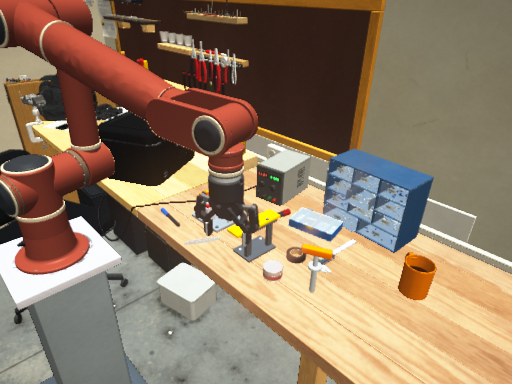

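View pics/t0.png

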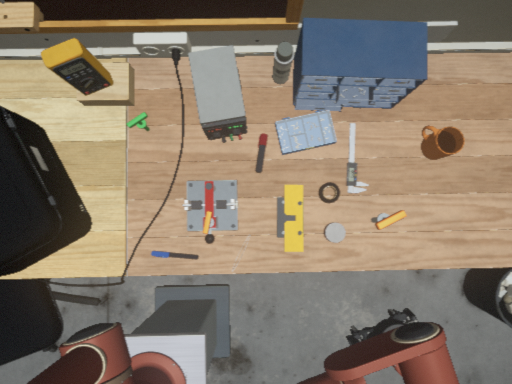

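Run:
```python
from h import *
b=eyes.get_image("top");W=world(b);im=b["image"]
c=im[170:262,180:312];save(cv2.resize(c,None,fx=6,fy=6,interpolation=cv2.INTER_CUBIC),"t1")
hsv=cv2.cvtColor(im,cv2.COLOR_RGB2HSV);H,S,V=hsv[...,0],hsv[...,1],hsv[...,2]
roi=np.zeros(H.shape,bool);roi[170:262,180:312]=1
def at(u,v,z):
    K=b["K"];M=b["cam_to_world"];d=M[:3,:3]@np.array([(u-K[0,2])/K[0,0],-(v-K[1,2])/K[1,1],-1]);o=M[:3,3]
    return o+d*(z-o[2])/d[2]
def rep(n,m,z):
    v,u=np.nonzero(m);r=cv2.minAreaRect(np.c_[u,v].astype(np.float32))
    print(n,len(u),np.round(np.median(W[m],0),4),"plane",np.round(at(u.mean(),v.mean(),z)[:2],4),"rect",r,[np.round(at(*p,z)[:2],4) for p in cv2.boxPoints(r)])
Z=W[...,2]
rep("orange",roi&(H>=9)&(H<=19)&(S>150)&(V>120)&(Z>.1),.128)
rep("red",roi&((H<6)|(H>174))&(S>150)&(Z>.06),.08)
ye=roi&(H>=21)&(H<=33)&(S>150)&(Z>.085);rep("yellow",ye,.11)
rep("ball",roi&(V<60)&(Z>.055)&(W[...,0]<.48)&(W[...,1]>-.25),.085)
dj=[d for d in nets.silhouettes("top","jig")][0]["mask"];rep("jig",dj&(Z<.025),.012)
rep("brk",roi&(V<110)&(Z<.02)&(abs(W[...,1]+.39)<.05)&(abs(W[...,0]-.49)<.08),.01)
v0,v1=np.nonzero(ye)[0].min(),np.nonzero(ye)[0].max()
for v in range(v0,v1+1):
    us=np.nonzero(ye[v])[0];print(v,us.min(),us.max(),len(us),np.round(at(us.min(),v,.11)[:2],4))
```

```text
orange 26 [ 0.4935 -0.1835  0.1272] plane [ 0.4892 -0.1859] rect ((207.66000366210938, 219.61997985839844), (5.277120590209961, 17.799104690551758), 10.30484676361084) [array([ 0.4625, -0.1766]), array([ 0.5083, -0.1854]), array([ 0.5056, -0.199 ]), array([ 0.4597, -0.1902])]
red 155 [ 0.5384 -0.186   0.0798] plane [ 0.5384 -0.1862] rect ((209.07081604003906, 200.0619659423828), (36.452415466308594, 7.450128078460693), 86.18592071533203) [array([ 0.5887, -0.1729]), array([ 0.5896, -0.1936]), array([ 0.4884, -0.1992]), array([ 0.4874, -0.1786])]
yellow 978 [ 0.4808 -0.4151  0.1093] plane [ 0.4837 -0.4149] rect ((293.5, 217.5), (17.0, 65.0), 0.0) [array([ 0.3989, -0.391 ]), array([ 0.5734, -0.3955]), array([ 0.5725, -0.4416]), array([ 0.3979, -0.4365])]
ball 0 [nan nan nan] plane [nan nan] rect ((0.0, 0.0), (0.0, 0.0), 0.0) [array([1.1222, 0.4035]), array([1.1222, 0.4035]), array([1.1222, 0.4035]), array([1.1222, 0.4035])]
jig 1658 [ 0.5337 -0.2008  0.0119] plane [ 0.5287 -0.1876] rect ((212.0, 206.5), (53.0, 50.0), 90.0) [array([ 0.6034, -0.1128]), array([ 0.6005, -0.2612]), array([ 0
[... 1848 characters left out ...]
4  -0.3949]
234 286 296 11 [ 0.4414 -0.3948]
235 285 301 15 [ 0.4388 -0.3921]
236 285 301 17 [ 0.4361 -0.392 ]
237 285 301 17 [ 0.4334 -0.3919]
238 286 301 16 [ 0.4307 -0.3945]
239 285 301 17 [ 0.4281 -0.3918]
240 285 301 17 [ 0.4254 -0.3917]
241 285 301 17 [ 0.4228 -0.3917]
242 285 301 17 [ 0.4201 -0.3916]
243 285 301 17 [ 0.4175 -0.3915]
244 285 301 17 [ 0.4148 -0.3915]
245 285 301 17 [ 0.4121 -0.3914]
246 285 301 17 [ 0.4095 -0.3913]
247 285 302 18 [ 0.4068 -0.3912]
248 285 301 17 [ 0.4042 -0.3912]
249 285 301 17 [ 0.4015 -0.3911]
250 285 301 17 [ 0.3989 -0.391 ]
  return _methods._mean(a, axis=axis, dtype=dtype,
  ret = um.true_divide(
<stdin>:11: RuntimeWarning: Mean of empty slice.
  ret = ret.dtype.type(ret / rcount)
```

View pics/t1.png

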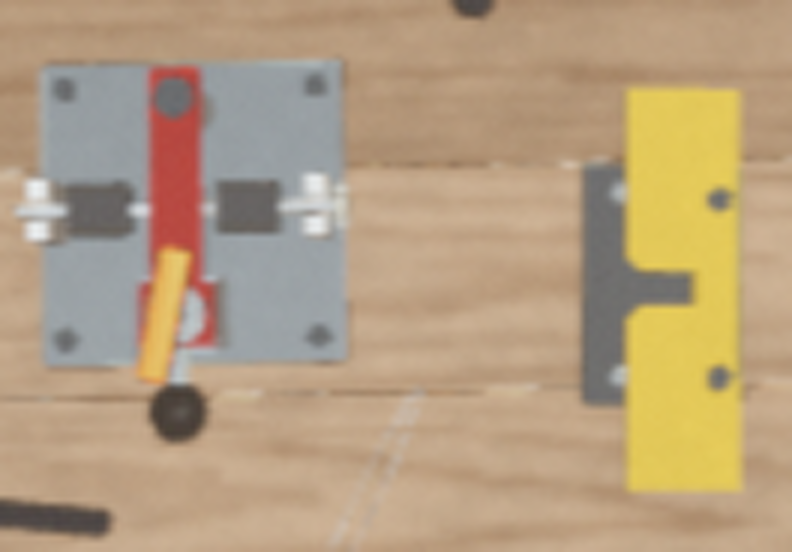

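The top crop shows three pin-like things. The orange T-pin sits in the jig at full-picture pixel (207,222), a larger orange one stands at (391,220), and a green one is at (139,121). I choose the one in the jig, which is the smaller of the two that aren't green. The notch opens to the left, at about (285–295, 218). The ball is at (210,238) and the hinge at (209,186).

```bash
cat >> h.py <<'E'
def ray(c,u,v,z,fish=False):
    K=c["K"];M=c["cam_to_world"];x=(u-K[0,2])/K[0,0];y=(v-K[1,2])/K[1,1]
    if fish:
        r=np.hypot(x,y);s=np.sin(r)/r if r>1e-9 else 1;d=np.array([x*s,-y*s,-np.cos(r)])
    else: d=np.array([x,-y,-1])
    d=M[:3,:3]@d;o=M[:3,3];return (o+d*(z-o[2])/d[2])[:2]
def plan(p,yaw):
    o=ctrl.get_obs();from scipy.spatial.transform import Rotation as R
    r=R.from_rotvec(o["tool_rot"]);d=np.array(p)-o["tool_pos"];T=r.as_matrix();y0=np.arctan2(T[1,0],T[0,0])
    g=R.from_euler("z",yaw)*R.from_rotvec([np.pi,0,0])
    print("yaw now",y0,"shift in tool units",np.round(r.inv().apply(d)/.06,3),"in goal frame",np.round(g.inv().apply(d)/.06,3),"turn units",np.round((r.inv()*g).as_rotvec()/.1,3))
E
python3 - <<'E'
from h import *
b=eyes.get_image("top")
f=lambda x,y,z:np.round(ray(b,(x+.5)/6-.5+180,(y+.5)/6-.5+170,z),4)
e1,e2=f(176,248,.128),f(151,382,.128);print("bar",e1,e2,(e1+e2)/2,np.linalg.norm(e1-e2),np.arctan2(*(e1-e2)[::-1]))
h,bl=f(172,97,.08),f(178,411,.08);print("hinge",h,"ball",bl,np.linalg.norm(h-bl),"pin pred",h+(bl-h)*100/145)
print("notch back",f(692,289,.11),"mouth",f(626,289,.11),"plate",f(626,88,.11),f(626,492,.11))
c=(e1+e2)/2;plan([*c,.231],np.arctan2(*(e1-e2)[::-1]))
E
```

```text
bar [ 0.5068 -0.1913] [ 0.4484 -0.1798] [ 0.4776  -0.18555] 0.05952150871743761 -0.19443016491766238
hinge [ 0.5783 -0.1842] ball [ 0.4335 -0.1855] 0.1448058355177719 pin pred [ 0.47843793 -0.18509655]
notch back [ 0.4844 -0.4199] mouth [ 0.485  -0.3903] plate [ 0.5755 -0.3926] [ 0.3947 -0.388 ]
yaw now 0.39973009089420364 shift in tool units [ 6.128e+00 -4.470e+00  5.000e-03] in goal frame [ 2.576e+00 -7.134e+00  5.000e-03] turn units [-0.     0.     5.942]
```

jog_arm(commands=[0.613,-0.447,0,0,0,0,85,0.613,-0.447,0,0,0,0,85,0.613,-0.447,0,0,0,0,85,0.613,-0.447,0,0,0,0,85,0.613,-0.447,0,0,0,0,85,0.613,-0.447,0,0,0,0,85,0.613,-0.447,0,0,0,0,85,0.613,-0.447,0,0,0,0,85,0.613,-0.447,0,0,0,0,85,0.613,-0.447,0,0,0,0,85,0,0,0,0,0,0.99,85,0,0,0,0,0,0.99,85,0,0,0,0,0,0.99,85,0,0,0,0,0,0.99,85,0,0,0,0,0,0.99,85,0,0,0,0,0,0.99,85,0,0,0,0,0,0,85])

```text
t: 3.02
tool_pos: [0.4777, -0.1855, 0.2314]
tool_rot: [3.127, -0.303, 0.0]
contact_force: [0.4, -0.7, 0.0]
opening: 0.0849
grip_force: 0.0
```

Run:
```python
from h import *
c=eyes.get_image("wrist");im=c["image"];save(cv2.resize(im,None,fx=1.5,fy=1.5),"w1")
hsv=cv2.cvtColor(im,cv2.COLOR_RGB2HSV);H,S,V=hsv[...,0],hsv[...,1],hsv[...,2]
m=(H>=9)&(H<=19)&(S>150)&(V>100)
n,l,st,ce=cv2.connectedComponentsWithStats(m.astype(np.uint8))
for i in range(1,n):
    if st[i,4]>60: print(st[i],ce[i],ray(c,*ce[i],.128,True),[np.round(ray(c,*p,.128,True),4) for p in cv2.boxPoints(cv2.minAreaRect(np.argwhere(l==i)[:,::-1].astype(np.float32)))])
print(c["K"],c["cam_to_world"])
plan([.4776,-.1856,.101],-.1944)
```

```text
[250 154  18  68 472] [257.20338983 187.47881356] [ 0.47884173 -0.18630079] [array([ 0.4495, -0.1735]), array([ 0.5087, -0.1866]), array([ 0.5058, -0.2   ]), array([ 0.4464, -0.1879])]
[[297.31863964   0.         256.90812159]
 [  0.         297.31863964 190.31898602]
 [  0.           0.           1.        ]] [[-1.92038946e-01  9.38414417e-01  2.87227133e-01  5.50257224e-01]
 [-9.81387167e-01 -1.83474665e-01 -5.67122115e-02 -2.00146399e-01]
 [-5.20654830e-04 -2.92771976e-01  9.56182148e-01  3.73951505e-01]
 [ 0.00000000e+00  0.00000000e+00  0.00000000e+00  1.00000000e+00]]
yaw now -0.19251758490108484 shift in tool units [-1.000e-03  2.000e-03  2.173e+00] in goal frame [-1.000e-03  2.000e-03  2.173e+00] turn units [ 0.    -0.001  0.019]
```

View pics/w1.png

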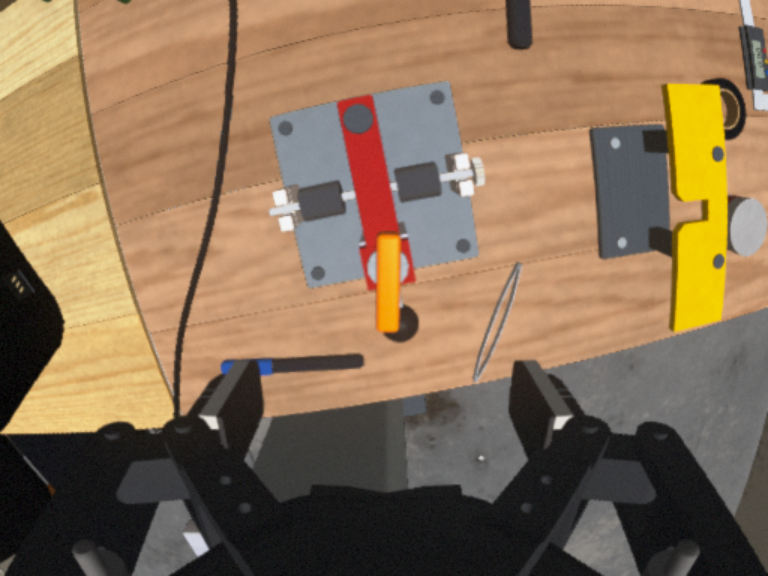

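The wrist view shows the jig's orange bar upright at scaled pixel (387,283), midway between the fingers. It agrees with the top camera to about 1 mm, so I'll descend and grip.

jog_arm(commands=[0,0,0.75,0,0,0,85,0,0,0.75,0,0,0,85,0,0,0.45,0,0,0,60,0,0,0.22,0,0,0,40,0,0,0,0,0,0,10,0,0,0,0,0,0,10,0,0,0,0,0,0,10,0,0,0,0,0,0,10], newtons=60)

```text
t: 4.08
tool_pos: [0.4787, -0.1861, 0.1028]
tool_rot: [3.126, -0.304, 0.004]
contact_force: [1.0, 0.4, 3.5]
opening: 0.0128
grip_force: 61.5
```

jog_arm(commands=[0,0,-0.15,0,0,0,10,0,0,-0.25,0,0,0,10,0,0,-0.25,0,0,0,10,0,0,-0.25,0,0,0,10,0,0,-0.25,0,0,0,10,0,0,-0.25,0,0,0,10,0,0,-0.1,0,0,0,10,0,0,0,0,0,0,10])

```text
t: 5.08
tool_pos: [0.4778, -0.1856, 0.1916]
tool_rot: [3.127, -0.305, 0.001]
contact_force: [-0.5, -0.1, -1.2]
opening: 0.0129
grip_force: 60.9
```

Run:
```python
from h import *
c=eyes.get_image("wrist");a=eyes.get_image("scene")
save(np.hstack([cv2.resize(c["image"],(400,300)),cv2.resize(a["image"][150:270,150:310],(400,300),interpolation=cv2.INTER_CUBIC)]),"g1")
o=ctrl.get_obs();print(o["tool_pos"],o["tool_rot"],o["contact_force"],o["opening"])
# collar target: 24 into notch; staging 35 in front
m=np.array([.485,-.3915]);d=np.array([-.0254,-1])
for k in(-.035,.024): print(m+d*k)
plan([*(m-d*.035),o["tool_pos"][2]],0)
```

```text
[ 0.47730016 -0.18530447  0.19044758] [-3.12628856e+00  3.04608456e-01  1.80270854e-03] [ 0.84851491 -0.01641311 -1.13777649] 0.012628032608042183
[ 0.485889 -0.3565  ]
[ 0.4843904 -0.4155   ]
yaw now -0.19425565662936176 shift in tool units [ 6.910e-01  2.772e+00 -2.000e-03] in goal frame [0.143 2.853 0.   ] turn units [-0.005  0.011 -1.943]
```

View pics/g1.png

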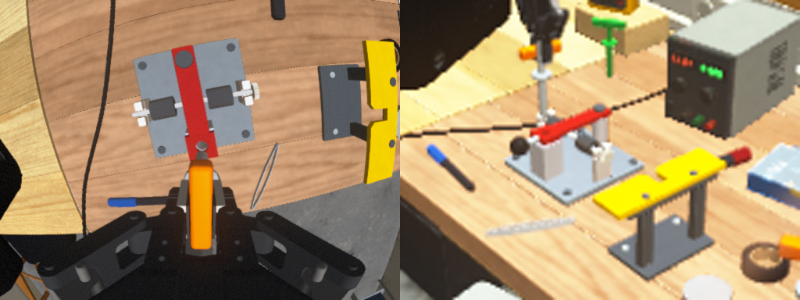

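The pin is out of the post and hangs upright in the grip in both views, with the strap still closed. Next I'll move it in front of the notch.

jog_arm(commands=[0.06,0.22,0,0,0,0,10,0.11,0.44,0,0,0,0,10,0.14,0.55,0,0,0,0,10,0.14,0.56,0,0,0,0,10,0.13,0.55,0,0,0,0,10,0.08,0.3,0,0,0,0,10,0.031,0.152,0,0,0,0,10,0,0,0,0,0,-0.845,10,0,0,0,0,0,-0.845,10,0,0,0,0,0,0,10,0,0,0,0,0,0,10])

```text
t: 6.55
tool_pos: [0.4863, -0.3562, 0.191]
tool_rot: [-3.141, 0.04, 0.0]
contact_force: [0.1, 0.2, -1.6]
opening: 0.0128
grip_force: 60.9
```

Run:
```python
from h import *
c=eyes.get_image("wrist");a=eyes.get_image("scene");t=eyes.get_image("top")
save(np.hstack([cv2.resize(c["image"],(400,300)),cv2.resize(a["image"][190:280,190:310],(400,300),interpolation=cv2.INTER_CUBIC)]),"g2")
o=ctrl.get_obs();print(o["tool_pos"],o["tool_rot"],o["contact_force"],o["opening"])
# notch from wrist: yellow mask projected to z=.11
im=c["image"];hsv=cv2.cvtColor(im,cv2.COLOR_RGB2HSV);H,S,V=hsv[...,0],hsv[...,1],hsv[...,2]
m=(H>=21)&(H<=33)&(S>150)&(V>120)
P=np.array([[*ray(c,u,v,.11,True)] for v,u in np.argwhere(m)])
for y in np.arange(-.388,-.426,-.004):
    q=np.sort(P[abs(P[:,1]-y)<.001,0])
    if len(q)>3:
        g=np.diff(q);i=g.argmax();print(round(y,3),"gap",q[i],q[i+1],(q[i]+q[i+1])/2)
print(P.min(0),P.max(0))
```

```text
[ 0.48629273 -0.35649277  0.19114086] [-3.14130256e+00  3.99573726e-02 -4.75017358e-05] [ 0.27927905  0.15426142 -1.60821176] 0.012708068905293928
-0.392 gap 0.4707231610105633 0.49936376885655936 0.4850434649335613
-0.396 gap 0.47494799102346663 0.49437911196408274 0.4846635514937747
-0.4 gap 0.4765991039200791 0.49179803526078736 0.4841985695904332
-0.404 gap 0.47646189262435035 0.49169559669553087 0.4840787446599406
-0.408 gap 0.47632101672219107 0.49159266196318774 0.4839568393426894
-0.412 gap 0.4761763576911797 0.49148916709499496 0.48383276239308737
-0.416 gap 0.47605782265680197 0.49138504657197807 0.48372143461439
-0.42 gap 0.47590603346097876 0.4913012545551961 0.4836036440080874
-0.424 gap 0.41491407273142933 0.41592569004931346 0.4154198813903714
[ 0.40660254 -0.54068146] [ 0.5945775  -0.35508113]
```

View pics/g2.png

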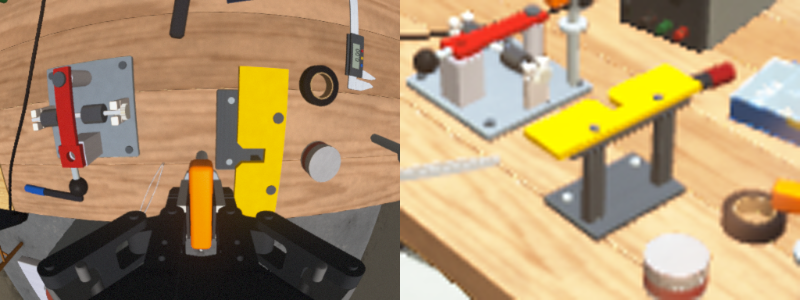

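Collar is in front of the notch, and the wrist view puts the notch's centre line at x≈0.484 m (crop (250,155)), agreeing with the top view. I'll lower the pin and slide it in.

jog_arm(commands=[-0.02,0,0.25,0,0,0,10,0,0,0.35,0,0,0,10,0,0,0.25,0,0,0,10,0,0,0.05,0,0,0,10,0,0.15,0,0,0,0,10,0,0.2,0,0,0,0,10,0,0.15,0,0,0,0,10,0,0.15,0,0,0,0,10,0,0.12,0,0,0,0,10,0,0.08,0,0,0,0,10,0,0,0,0,0,0,10])

```text
t: 8.07
tool_pos: [0.4837, -0.4079, 0.1371]
tool_rot: [-3.141, 0.04, 0.0]
contact_force: [0.5, 0.3, -2.4]
opening: 0.0133
grip_force: 60.9
```

jog_arm(commands=[0,0.05,0,0,0,0,10,0,0.04,0,0,0,0,10,0,0.03,0,0,0,0,10,0,0,0,0,0,0,10])

```text
t: 8.57
tool_pos: [0.4836, -0.4149, 0.1371]
tool_rot: [3.141, -0.04, -0.0]
contact_force: [-0.6, 0.8, -1.9]
opening: 0.0131
grip_force: 60.9
```

jog_arm(commands=[0,0.02,0,0,0,0,10,0,0.02,0,0,0,0,10,0,0,0,0,0,0,10])

```text
t: 8.95
tool_pos: [0.4836, -0.4168, 0.1371]
tool_rot: [-3.14, 0.04, 0.0]
contact_force: [0.2, 1.5, -0.4]
opening: 0.0127
grip_force: 61.1
```

jog_arm(commands=[0,0.02,0,0,0,0,10,0,0.02,0,0,0,0,10,0,0,0,0,0,0,10])

```text
t: 9.32
tool_pos: [0.4836, -0.4175, 0.1371]
tool_rot: [-3.136, 0.039, 0.001]
contact_force: [-0.9, 8.2, 2.2]
opening: 0.0125
grip_force: 61.5
```

The shank is at the notch's end (8 N). I'll ease off a little and lower the collar onto the plate.

jog_arm(commands=[0,-0.015,0.02,0,0,0,10,0,0,0.02,0,0,0,10,0,0,0.02,0,0,0,10,0,0,0,0,0,0,10])

```text
t: 9.82
tool_pos: [0.4839, -0.4173, 0.1339]
tool_rot: [-3.138, 0.039, -0.001]
contact_force: [0.2, 6.7, 1.4]
opening: 0.013
grip_force: 61.5
```

jog_arm(commands=[0,0,0.02,0,0,0,10,0,0,0.02,0,0,0,10,0,0,0,0,0,0,10])

```text
t: 10.2
tool_pos: [0.4841, -0.4173, 0.1327]
tool_rot: [-3.138, 0.039, -0.001]
contact_force: [-1.2, 7.9, 7.2]
opening: 0.0128
grip_force: 62.1
```

jog_arm(commands=[0,0,0,0,0,0,16,0,0,0,0,0,0,20,0,0,0,0,0,0,30,0,0,0,0,0,0,40,0,0,0,0,0,0,45,0,0,0,0,0,0,45,0,0,-0.3,0,0,0,45,0,0,-0.6,0,0,0,45,0,0,-0.7,0,0,0,45,0,0,0,0,0,0,45])

```text
t: 11.45
tool_pos: [0.4855, -0.4208, 0.2344]
tool_rot: [3.133, -0.039, 0.012]
contact_force: [0.3, -0.0, 0.7]
opening: 0.0448
grip_force: 0.0
```

Run:
```python
from h import *
c=eyes.get_image("wrist");a=eyes.get_image("scene");t=eyes.get_image("top")
save(np.hstack([cv2.resize(c["image"][80:300,130:400],(400,300)),cv2.resize(a["image"][190:280,190:310],(400,300),interpolation=cv2.INTER_CUBIC)]),"g3")
o=ctrl.get_obs();print(o["tool_pos"],o["contact_force"],o["opening"])
im=c["image"];hsv=cv2.cvtColor(im,cv2.COLOR_RGB2HSV);H,S,V=hsv[...,0],hsv[...,1],hsv[...,2]
m=(H>=9)&(H<=19)&(S>150)&(V>100)
n,l,st,ce=cv2.connectedComponentsWithStats(m.astype(np.uint8))
for i in range(1,n):
    if st[i,4]>60: print(st[i],ray(c,*ce[i],.158,True),[np.round(ray(c,*p,.158,True),4) for p in cv2.boxPoints(cv2.minAreaRect(np.argwhere(l==i)[:,::-1].astype(np.float32)))])
```

```text
[ 0.48333036 -0.41852662  0.22704647] [ 0.13116972  0.28475769 -0.67684514] 0.045268402057749194
[242 164  19  74 580] [ 0.48416621 -0.4160955 ] [array([ 0.5139, -0.4112]), array([ 0.5136, -0.4247]), array([ 0.4532, -0.4234]), array([ 0.4536, -0.4087])]
[ 456  175   56   50 1078] [ 0.47712118 -0.64997682] [array([ 0.4703, -0.6031]), array([ 0.5054, -0.6759]), array([ 0.484 , -0.7055]), array([ 0.4487, -0.6256])]
```

View pics/g3.png

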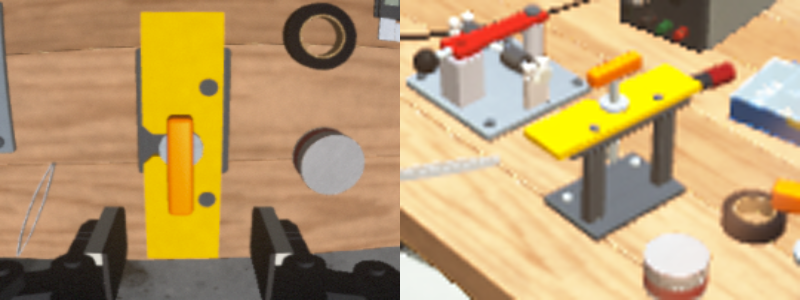

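The bar sits at (0.484,-0.416), so the shank is at the notch's end. The scene crop shows it upright with the collar flat on the plate. The pin is released, so next is the strap.

jog_arm(commands=[0,0,-0.2,0,0,0,45,-0.1,-0.35,0,0,0,0,0,-0.18,-0.6,0,0,0,0,0,-0.18,-0.6,0,0,0,0,0,-0.18,-0.6,0,0,0,0,0,-0.17,-0.55,0,0,0,0,0,-0.1,-0.34,0,0,0,0,0,0,0,0.7,0,0,0,0,0,0,0.8,0,0,0,0,0,0,0.8,0,0,0,0,0,0,0.4,0,0,0,0,0,0,0.2,0,0,0,0,0,0,0,0,0,0,0])

```text
t: 13.22
tool_pos: [0.4332, -0.2348, 0.0647]
tool_rot: [-3.14, 0.04, 0.002]
contact_force: [-0.3, -0.6, -0.1]
opening: -0.0
grip_force: 0.0
```

Run:
```python
from h import *
plan([.4335,-.2145,.065],-.0254);print(ctrl.get_obs()["contact_force"],ctrl.get_obs()["opening"])
```

```text
yaw now -0.025235127630101453 shift in tool units [-0.004 -0.338 -0.004] in goal frame [-0.004 -0.338 -0.005] turn units [-0.008  0.012  0.002]
[-0.32763905 -0.5670156  -0.08002342] -1.277887815184116e-05
```

Approach to the ball first (17 mm), then follow the arc.

jog_arm(commands=[0,-0.17,0,0,0,0,0,0,-0.17,0,0,0,0,0,-0.03,-0.24,0,0,0,1,0,-0.036,-0.244,0,0,0,1,0,-0.036,-0.244,0,0,0,1,0,-0.036,-0.244,0,0,0,1,0,0,0,0,0,0,0,0])

```text
t: 14.1
tool_pos: [0.4365, -0.1552, 0.0658]
tool_rot: [3.072, -0.658, 0.002]
contact_force: [0.2, -0.5, -0.2]
opening: 0.0003
grip_force: 0.0
```

```bash
cat > st.py <<'E'
from h import *
import sys
b=eyes.get_image("top");W=world(b);im=b["image"]
hsv=cv2.cvtColor(im,cv2.COLOR_RGB2HSV);H,S=hsv[...,0],hsv[...,1]
m=((H<6)|(H>174))&(S>150)&(abs(W[...,2]-.08)<.012)&(np.hypot(W[...,0]-.578,W[...,1]+.185)<.14)
p=W[m][:,:2]-[.578,-.185];c=p.mean(0);print(m.sum(),"strap",np.arctan2(c[1],-c[0]),ctrl.get_obs()["contact_force"])
c=eyes.get_image("wrist")
if len(sys.argv)>1: save(np.hstack([cv2.resize(c["image"],(400,300)),cv2.resize(im[160:265,170:310],(400,300),interpolation=cv2.INTER_CUBIC)]),sys.argv[1])
E
python3 st.py
```

```text
265 strap 0.42324670070504083 [0.46104026 0.10304017 0.58476958]
```

jog_arm(commands=[-0.036,-0.244,0,0,0,1,0,-0.036,-0.244,0,0,0,1,0,-0.036,-0.244,0,0,0,1,0,-0.036,-0.244,0,0,0,1,0,-0.036,-0.244,0,0,0,1,0,-0.036,-0.244,0,0,0,1,0,-0.036,-0.244,0,0,0,1,0,-0.036,-0.244,0,0,0,1,0,-0.018,-0.122,0,0,0,0.5,0,-0.018,-0.122,0,0,0,0.5,0,-0.018,-0.122,0,0,0,0.5,0,-0.018,-0.122,0,0,0,0.5,0,0,0,0,0,0,0,0])

```text
t: 15.82
tool_pos: [0.5313, -0.0513, 0.0653]
tool_rot: [-2.378, 2.052, -0.001]
contact_force: [-0.2, 1.3, -0.0]
opening: -0.0
grip_force: 0.0
```

```bash
python3 st.py
```

```text
300 strap 1.433614759950567 [-0.13066075 -0.08461218 -0.15764646]
```

jog_arm(commands=[-0.018,-0.122,0,0,0,0.5,0,-0.018,-0.122,0,0,0,0.5,0,0,0,0,0,0,0,0,0,0.3,0,0,0,0,0,0,0.3,0,0,0,0,0,0,0,-0.6,0,0,0,0,0,0,-0.8,0,0,0,0,0,0,-0.8,0,0,0,0,0,0,0,0,0,0,0])

```text
t: 17.05
tool_pos: [0.5117, -0.0494, 0.2027]
tool_rot: [-2.269, 2.165, -0.014]
contact_force: [0.7, -0.2, -0.3]
opening: 0.0003
grip_force: 0.0
```

```bash
python3 st.py fin
```

```text
296 strap 1.5312236213457147 [ 0.50811496 -0.42453417 -1.05233347]
```

View pics/fin.png

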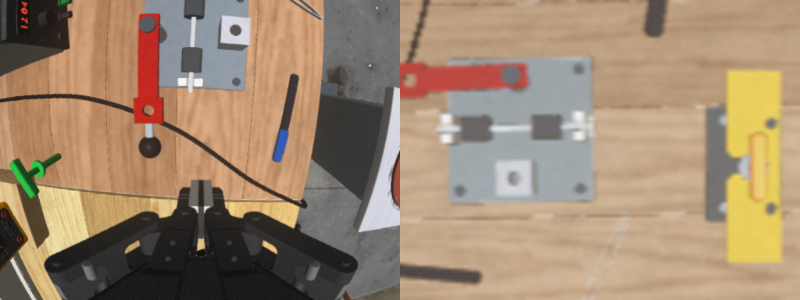

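The strap is open at 1.53 rad, with the red strap pointing left in the top crop. The roller is still in its cradle, the pin hangs in the notch at crop (757,165), and the arm is clear. Handing in.

```bash
python3 -c "
from station import job
print(job.finish_job())"
```

```text
the job is handed in; nothing more can be done
None
```

The job is handed in: the pin hangs at the back of the notch with its collar on the plate, and the strap was then swung open to about 1.53 rad. The roller is still in its cradle, the arm is clear, and it took about 17 s of the 64 s allowed; no verdict came back.

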